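# Mosaic pieces up to the magnifier on a cam lift

## Task

Lift the blue tray by its black bar so that all five mosaic pieces slide off into the white dish while the dish is still down, then let the tray back down level. Then turn the cam lever with the red grip until the dish is at its highest point, and finish there still holding the lever steady in the fingers, because it springs back if let go. Leave the other things on the bench where they are.

Things in the scene. Friction and masses are not known exactly. Their poses are not given: they have to be found in the camera images.
- lift: inspection lift, fixed to the bench for the run (it stands elsewhere each time). Aluminium base plate 220 x 350 mm, 8 mm thick; origin on the bench under the centre of the white dish; z up. Along its own +y stands the blue tipping tray, along its -y the cam lever with the red grip; at rest the lever points along its -x. Two posts carry the tray's hinge and a third the tray itself.
- tray (a joint): tipping angle of the blue tray, rad: 0 level at rest, 0.95 at its end stop, growing as the black bar goes up and the open edge dips towards the dish. The hinge axis is the lift's x axis through point tray_hinge. Its own weight (0.25 kg) brings it back to 0 when it is not held up. The pieces slide off by themselves above about 0.7 rad.
- tray_hinge (a point): point on the tray's hinge axis, middle of the tray's width, 65 mm from the lift's origin along its y, 112 mm up; does not move with the tray. The tray is 106 mm wide, floor 4 mm thick from 12 mm beyond the hinge (over the dish) to 110 mm behind it, its walls on three sides 22 mm above the hinge.
- tray_bar (a point): centre of the tray's black handle bar: round, 12 mm diameter, 90 mm long, along the lift's x axis, 156 mm from the hinge axis and 14 mm above it when level (126 mm above the bench). It is free above and below, open for 40 mm on its inner side up to the tray's back wall; its two thin arms (6 mm) join it 42 mm either side of the centre. Moves with the tray; the bar may turn in a grip.
- dish_floor (a point): centre of the inner floor of the white dish; its axes are the lift's. The dish inside measures 116 mm (x) by 112 mm (y); three walls rise 32 mm above the floor, the one on the tray's side 18 mm. It rides on the stage: floor 77 mm above the bench with the lever at rest, 15 mm higher at the top of the cam.
- cam_lever (a joint): angle of the cam lever, rad: 0 at rest (lever 16 degrees above level, pointing along the lift's -x); it swings up and over towards +x, about the lift's y axis through point lever_shaft. The dish is at its highest at 1.30, where the lever stands upright; beyond it the dish sinks again, to an end stop at 2.1. A spring always pulls the lever back towards 0 (about 2.4 N at the grip at 1.30), so it swings back when let go.
- lever_shaft (a point): point on the lever's turning axis, level with the middle of its grip, 38 mm above the bench; does not move
- lever_grip (a point): grasp point near the middle of the red grip of the cam lever: a round pin, 14 mm diameter, 66 mm long, along the lift's y axis, 105 mm from the turning axis; free for 25 mm from this point towards the lever's flat steel arm and 31 mm to its outer end. Moves with the lever (66 mm above the bench at rest, 143 mm at the top); the pin may turn in a grip.
- piece1: loose mosaic piece, blue, 22 x 22 x 14 mm, about 18 g, lying on the blue tray; origin at the centre of its underside
- piece2: loose mosaic piece, terracotta red, 22 x 22 x 14 mm, about 18 g, lying on the blue tray; origin at the centre of its underside
- piece3: loose mosaic piece, yellow, 22 x 22 x 14 mm, about 18 g, lying on the blue tray; origin at the centre of its underside
- piece4: loose mosaic piece, green glass, 22 x 22 x 14 mm, about 18 g, lying on the blue tray; origin at the centre of its underside
- piece5: loose mosaic piece, pale marble, 22 x 22 x 14 mm, about 18 g, lying on the blue tray; origin at the centre of its underside
- pigment_pot: bystander: small amber pot, 36 mm diameter, 50 mm tall, standing on the lift's base plate just in front of the dish; leave it alone
- brush: bystander: brush lying on the bench; leave it alone
- spatula: bystander: spatula, 180 mm, lying on the bench; leave it alone
- bottle: bystander: clear bottle, 60 mm diameter, 150 mm tall; leave it alone
- jar: bystander: clear jar with blue cap, 64 mm diameter, 85 mm tall; leave it alone
- cup: bystander: white cup, 72 mm diameter, 85 mm tall; leave it alone
- loupe_case: bystander: black case, 160 x 100 x 60 mm; leave it alone

How it is judged:
On the way, in this order (a step that is already met when the one before it is completed fails the run):
1. all five pieces lie in the dish, the lever still at rest (below 0.3 rad) (x of piece1 in the frame of dish_floor between -0.058 and 0.058 m and y of piece1 in the frame of dish_floor between -0.056 and 0.056 m and z of piece1 in the frame of dish_floor between -0.004 and 0.037 m and linear speed of each of piece1, piece2, piece3, piece4, piece5 below 0.05 m/s and x of piece2 in the frame of dish_floor between -0.058 and 0.058 m and y of piece2 in the frame of dish_floor between -0.056 and 0.056 m and z of piece2 in the frame of dish_floor between -0.004 and 0.037 m and x of piece3 in the frame of dish_floor between -0.058 and 0.058 m and y of piece3 in the frame of dish_floor between -0.056 and 0.056 m and z of piece3 in the frame of dish_floor between -0.004 and 0.037 m and x of piece4 in the frame of dish_floor between -0.058 and 0.058 m and y of piece4 in the frame of dish_floor between -0.056 and 0.056 m and z of piece4 in the frame of dish_floor between -0.004 and 0.037 m and x of piece5 in the frame of dish_floor between -0.058 and 0.058 m and y of piece5 in the frame of dish_floor between -0.056 and 0.056 m and z of piece5 in the frame of dish_floor between -0.004 and 0.037 m and value of joint cam_lever below 0.3 rad), for 0.2 s.
2. the tray is down again and the lever is held by the fingers at the dish's highest point (value of joint cam_lever between 1.1 and 1.5 rad and velocity of joint cam_lever between -0.15 and 0.15 rad/s and contact force between the fingers and cam_lever above 0.5 N and value of joint tray below 0.1 rad), for 0.2 s.
At the end, for the whole second after the job is handed in: All five pieces lie still inside the dish, the tray is back down (below 0.1 rad), and the fingers hold the cam lever still (contact force above 0.5 N) within 0.2 rad of the dish's highest point (1.30 rad) (all of step 2 and x of piece1 in the frame of dish_floor between -0.058 and 0.058 m and y of piece1 in the frame of dish_floor between -0.056 and 0.056 m and z of piece1 in the frame of dish_floor between -0.004 and 0.037 m and linear speed of each of piece1, piece2, piece3, piece4, piece5 below 0.05 m/s and x of piece2 in the frame of dish_floor between -0.058 and 0.058 m and y of piece2 in the frame of dish_floor between -0.056 and 0.056 m and z of piece2 in the frame of dish_floor between -0.004 and 0.037 m and x of piece3 in the frame of dish_floor between -0.058 and 0.058 m and y of piece3 in the frame of dish_floor between -0.056 and 0.056 m and z of piece3 in the frame of dish_floor between -0.004 and 0.037 m and x of piece4 in the frame of dish_floor between -0.058 and 0.058 m and y of piece4 in the frame of dish_floor between -0.056 and 0.056 m and z of piece4 in the frame of dish_floor between -0.004 and 0.037 m and x of piece5 in the frame of dish_floor between -0.058 and 0.058 m and y of piece5 in the frame of dish_floor between -0.056 and 0.056 m and z of piece5 in the frame of dish_floor between -0.004 and 0.037 m); the arm keeps its last pose, push and grip.
It fails at once if a bystander (pot, brush, spatula, bottle, jar, cup or case) is moved by more than 30 mm (distance of any of pigment_pot, brush, spatula, bottle, jar, cup, loupe_case from where it was at the start of the episode above 0.03 m).
It also fails if it takes over 54 s, if anything falls off the work surface, if the arm or the gripper's body presses on something with over 40 N, if the wrist force passes 120 N, or if a joint passes its speed limit or range.

## Robot

A 6-joint arm with a two-finger parallel gripper is mounted at the origin on the work surface. World frame = base frame: x ahead of the robot, y to its left, z up, the work surface at z = 0. Lengths are in m, angles in rad, forces in N, time in s.
With the tool pointing down it reaches from about 0.375 to 0.9 m from the base axis. Payload 3.1 kg.
Tool frame: the origin (TCP) lies at the very end of the fingers, on their centre line; the grasp point (between the pads) lies 19 mm behind it (robot.grip_depth is the distance from the TCP to the grasp point, in m); z points along the fingers, y is the direction in which the jaws open and shut (so a half turn about z gives the same grasp; the last joint's range is limited). The gripper opens to 87 mm and grips with 3 to 60 N. Pads are 19 mm wide; open, the fingers measure 117 mm over their backs; the gripper's body (75 mm by 190 mm) begins 51 mm behind the grasp point.
Start: joints at [1.073, 0.527, 1.433, -0, 1.181, -0.178], TCP at [0.196, 0.593, 0.189] pointing down, gripper open.
Joint ranges: [-3.08, 3.08], [-0.75, 2.2], [0.22, 2.44], [-1.43, 4.57], [0, 2.65], [-2.85, 2.85]. Speed limits (rad/s): [2.79, 2.79, 3.14, 3.14, 3.14, 3.14].

## Interface

Orientations are given as a unit quaternion [x, y, z, w].
In Python, from rig import robot gives the robot as it stands.
- The arm moves only by the tool drive_tool, never from a script. Its argument "series" is a list of rows, each a list of 7 numbers: the shift along the tool's x, y, z in m, then the turn, a rotation vector about the tool's x, y, z in degrees, then the opening, from 0 (shut) to 1 (fully open). A call has 1 to 5 rows; each row shifts and turns the commanded pose from where the row before left it, along the tool's axes as they then stand; what a row does not reach is not made up. A row lasts 1/8 s, in which the tool goes at most 62.5 mm and 10.7 degrees, less where a joint would pass 70% of its speed; a pose out of reach is approached as far as the arm can. A call is refused whole if a number of a shift passes 0.0625 or a number of a turn 10.7, either way. A call with a gripper value outside its range is refused whole. The fingers move at their own pace and stop on an object; "squeeze" is the grip in N (left out, the last holds). Time passes only in rows, so rows that do not move let the fingers close. It gives the time, the measured TCP pose, the force and the opening at its end, in the units of the state.
- robot.get_obs(): the state, without advancing time (a new reading comes with each control period).
- robot.camera(name): name is "side" or "top"; returns (picture, depth): 400x640x3 uint8, blue, green, red; 400x640 float32, m along the optical axis (not along the pixel's ray), 0 where there is no reading.
- robot.camera_model(name): a dict with "fx", "fy", "cx", "cy" (pixels), "R" (3x3) and "t" (3): a world point X has camera coordinates R X + t. Camera axes: x right, y down, z forward; pixel columns grow to the right and rows downward; lengths in m; the calibration is good to about 2 mm. A picture is of the moment at which its call begins. camera_model takes no time and is no camera call.
- robot.hand_in(): hands the job in, once; it reports no verdict.
The state is a dict: "time": time; "q": joint angles; "joint_velocities": joint speeds; "joint_torque": joint torques, N m; "position": TCP position; "tool_rot": TCP orientation; "ft_force": force on the tool from outside, world axes, zero at the start; "moment": the same for the moment, N m; "grip_width": finger opening in m.
Only numpy, scipy, OpenCV 4.12 (cv2) and the standard library are available. Lean on these libraries where they do the work, as an engineer would, in place of code of your own. Each camera call takes 0.05 s, during which the arm holds its last target. There are 200 camera calls.

## Working session

There is one attempt and no reset: what is moved stays moved. The work goes in short steps, Python scripts to look and compute and a tool call to move; the robot and the scene stay as the last step left them, time stands still between calls to the robot, and variables do not carry over. Pictures are saved under pics/ and viewed, about 8 in all and at most 12, crops included, and the job is handed in when it is done.

Besides the shell and the picture viewer there is one more tool, called after "Call:" by a JSON object that holds its "api" and its "payload", one argument or row to a line. drive_tool: Moves the arm, as the interface text tells. Its arguments: {"type":"object","properties":{"series":{"type":"array"},"squeeze":{"type":"number"}},"required":["series"]}

```bash
ls; mkdir -p pics; python3 - <<'E'
from rig import robot
import cv2,numpy as np
for n in("top","side"):
    p,d=robot.camera(n); cv2.imwrite(f"pics/{n}0.png",p); np.save(f"pics/{n}0.npy",d)
    print(n,robot.camera_model(n))
print(robot.get_obs())
E
```

```text
pics
top {'fx': 503.04383461129316, 'fy': 503.04383461129316, 'cx': 337.47810748007004, 'cy': 199.11224187254422, 'R': array([[-0.00319392, -0.99974401, -0.02239909],
       [-0.98524977,  0.0069784 , -0.1709801 ],
       [ 0.17109264,  0.0215226 , -0.98501984]]), 't': array([0.03907642, 0.50686432, 1.67013182])}
side {'fx': 381.06348720250605, 'fy': 381.06348720250605, 'cx': 316.0824580037661, 'cy': 191.78052813985158, 'R': array([[ 0.68165518, -0.73165472, -0.0052515 ],
       [-0.37611279, -0.3442356 , -0.86025637],
       [ 0.62760288,  0.58837337, -0.50983468]]), 't': array([-0.3491262 ,  0.29392661,  0.68843111])}
{'time': 0.1, 'q': array([ 1.07253879e+00,  5.28390446e-01,  1.43378094e+00, -5.67696009e-06,
        1.18142526e+00, -1.78507181e-01]), 'joint_velocities': array([-2.12700481e-04, -1.84841891e-03, -2.33887917e-03, -5.52035263e-04,
       -5.18397593e-05, -8.69062563e-05]), 'joint_torque': array([-1.79549384e-04, -4.40989316e+01, -1.77153289e+01,  6.35159528e-02,
        5.33460465e-02, -1.78975716e-05]), 'position': array([0.1960752 , 0.59266897, 0.18775683]), 'tool_rot': array([ 1.59193832e-01,  9.87246838e-01, -9.46049050e-04, -3.30148825e-04]), 'ft_force': array([-0.09332053, -0.13768346, -0.46117855]), 'moment': array([-0.04096293, -0.04133102, -0.02240258]), 'grip_width': 0.08700228185503817}
```

View pics/top0.png

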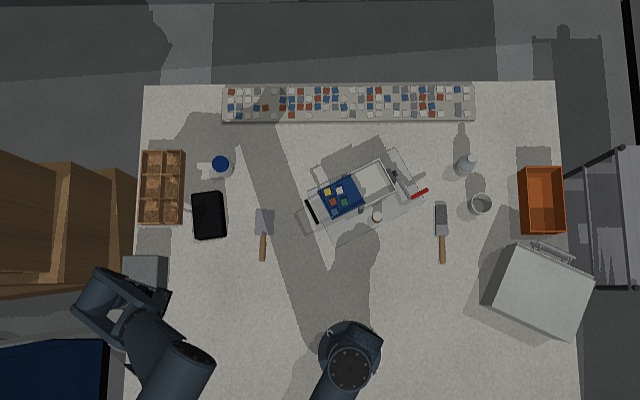

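View pics/side0.png

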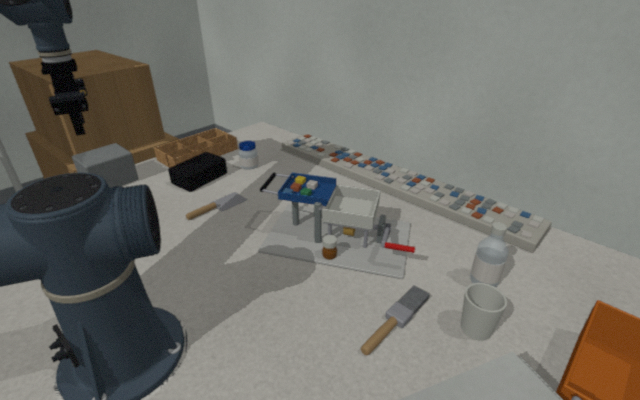

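Top view: black bar at about (312,211), tray (340,195), dish (377,180), red grip (419,193), pot (377,215). The lift's +y points left and down in the image, and the lever points toward the robot. The side view agrees.

```bash
cat > h.py <<'E'
import cv2,numpy as np
from rig import robot
def ray(n,uv,z):
    m=robot.camera_model(n);R=np.array(m["R"]);c=-R.T@m["t"]
    d=R.T@np.array([(uv[0]-m["cx"])/m["fx"],(uv[1]-m["cy"])/m["fy"],1])
    return c+d*(z-c[2])/d[2]
def tri(a,b):
    A=[];B=[]
    for n,uv in(("top",a),("side",b)):
        m=robot.camera_model(n);P=np.c_[m["R"],m["t"]]
        u=(uv[0]-m["cx"])/m["fx"];v=(uv[1]-m["cy"])/m["fy"]
        for r in(u*P[2]-P[0],v*P[2]-P[1]):A.append(r[:3]);B.append(-r[3])
    return np.linalg.lstsq(np.array(A),np.array(B),rcond=None)[0]
def blob(p,kind,roi):
    x0,y0,x1,y1=roi;s=p[y0:y1,x0:x1];h=cv2.cvtColor(s,cv2.COLOR_BGR2HSV);H,S,V=[h[...,i].astype(int) for i in range(3)]
    m={"red":((H<8)|(H>172))&(S>140)&(V>70),"black":(V<45),"blue":(H>100)&(H<125)&(S>120)&(V>40),"white":(S<40)&(V>150)}[kind].astype(np.uint8)
    n,l,st,c=cv2.connectedComponentsWithStats(m)
    k=1+np.argmax(st[1:,4]);ys,xs=np.where(l==k)
    (cx,cy),wh,a=cv2.minAreaRect(np.c_[xs,ys].astype(np.float32))
    pts=np.c_[xs,ys]+[x0,y0];u,s_,vt=np.linalg.svd(pts-pts.mean(0),full_matrices=False)
    t=(pts-pts.mean(0))@vt[0];c0=np.array([cx+x0,cy+y0])
    return c0,pts.mean(0)+vt[0]*t.min(),pts.mean(0)+vt[0]*t.max(),wh,len(xs)
E
python3 - <<'E'
from h import *
T=cv2.imread("pics/top0.png");S=cv2.imread("pics/side0.png")
for k,rt,rs,z in(("black",(300,192,325,228),(258,170,278,194),.126),("red",(405,182,435,205),(380,238,420,256),.066),("blue",(314,172,366,220),(276,172,340,206),.13)):
    a=blob(T,k,rt);b=blob(S,k,rs);np.set_printoptions(precision=3,suppress=True)
    print(k,*a,"\n ",*b)
    print("  z-plane top",*[ray("top",x,z) for x in a[:3]],"side",*[ray("side",x,z) for x in b[:3]],"tri",tri(a[0],b[0]))
cv2.imwrite("pics/c.png",np.hstack([cv2.resize(T[130:250,290:440],None,fx=2.6,fy=2.6*1.3),cv2.resize(S[160:280,240:430],None,fx=2.1,fy=2.6*1.3)]))
E
```

```text
black [311.3 211.6] [305.376 199.81 ] [317.253 223.376] (26.385601043701172, 2.683281421661377) 83 
  [267.762 181.624] [274.441 173.364] [260.919 189.758] (3.095829486846924, 21.24864387512207) 63
  z-plane top [0.452 0.119 0.126] [0.491 0.139 0.126] [0.414 0.1   0.126] side [0.456 0.116 0.126] [0.498 0.138 0.126] [0.417 0.097 0.126] tri [0.454 0.118 0.126]
red [419.1 193.2] [427.535 189.091] [410.815 197.639] (3.130495071411133, 18.782970428466797) 61 
  [399.206 247.07 ] [384.738 244.531] [413.744 249.498] (29.42473602294922, 5.344367504119873) 153
  z-plane top [ 0.521 -0.238  0.066] [ 0.535 -0.267  0.066] [ 0.507 -0.21   0.066] side [ 0.525 -0.24   0.066] [ 0.511 -0.211  0.066] [ 0.539 -0.268  0.066] tri [ 0.522 -0.239  0.067]
blue [340.691 196.693] [357.27  187.636] [324.408 206.544] (32.64816665649414, 37.06710433959961) 910 
  [306.469 188.729] [278.062 192.785] [335.648 188.27 ] (55.5748405456543, 27.88654136657715) 897
  z-plane top [0.5   0.024 0.13 ] [ 0.529 -0.03   0.13 ] [0.468 0.077 0.13 ] side [0.492 0.013 0.13 ] [0.432 0.05  0.13 ] [ 0.543 -0.039  0.13 ] tri [0.502 0.024 0.121]
```

View pics/c.png

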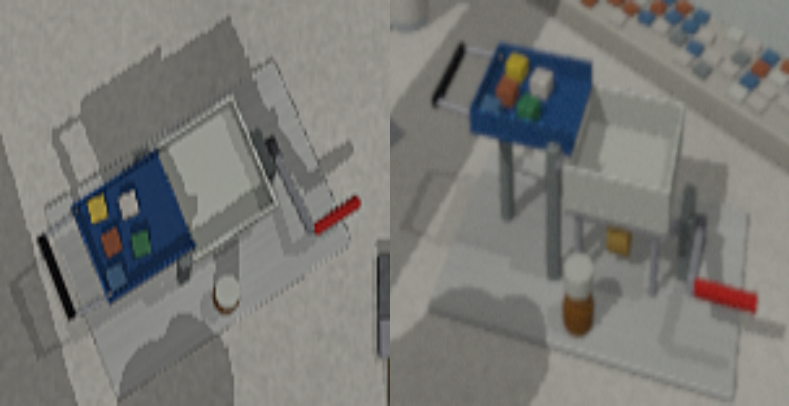

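Call:
{"api": "drive_tool", "payload": {
  "series": [
    [-0.033,-0.031,-0.003,0,0,0,1],
    [-0.033,-0.031,-0.003,0,0,0,1],
    [-0.033,-0.031,-0.003,0,0,0,1],
    [-0.033,-0.031,-0.003,0,0,0,1]
  ],
  "squeeze": 20
}}

```text
time: 0.6
position: [0.2831, 0.4326, 0.2004]
tool_rot: [0.159, 0.987, -0.0, -0.0]
ft_force: [0.4, -0.9, -0.4]
grip_width: 0.0867
```

Call:
{"api": "drive_tool", "payload": {
  "series": [
    [-0.033,-0.031,0,0,0,0,1],
    [-0.033,-0.031,0,0,0,0,1],
    [-0.033,-0.031,0,0,0,0,1],
    [-0.033,-0.031,0,0,0,0,0.6]
  ]
}}

```text
time: 1.1
position: [0.3694, 0.2735, 0.2005]
tool_rot: [0.159, 0.987, -0.0, -0.0]
ft_force: [0.3, 0.3, 0.5]
grip_width: 0.0823
```

Call:
{"api": "drive_tool", "payload": {
  "series": [
    [-0.033,-0.031,0,0,0,0,0.45],
    [-0.033,-0.031,0,0,0,0,0.45],
    [-0.033,-0.031,0,0,0,0,0.45],
    [-0.031,-0.029,0,0,0,0,0.45]
  ]
}}

```text
time: 1.6
position: [0.4545, 0.1167, 0.2005]
tool_rot: [0.159, 0.987, -0.0, -0.0]
ft_force: [0.7, 0.2, 0.1]
grip_width: 0.0452
```

Call:
{"api": "drive_tool", "payload": {
  "series": [
    [0,0,0,0,0,-9,0.45],
    [0,0,0,0,0,-9,0.45],
    [0,0,0,0,0,-9,0.45],
    [0,0,0,0,0,-9,0.45],
    [0,0,0,0,0,-9,0.45]
  ]
}}

```text
time: 2.22
position: [0.4538, 0.1181, 0.2003]
tool_rot: [-0.233, 0.972, 0.0, -0.0]
ft_force: [-0.5, -0.1, 0.4]
grip_width: 0.0392
```

Call:
{"api": "drive_tool", "payload": {
  "series": [
    [0,0,0,0,0,0,0.45],
    [0,0,0,0,0,0,0.45]
  ]
}}

```text
time: 2.48
position: [0.454, 0.1182, 0.2005]
tool_rot: [-0.23, 0.973, 0.0, -0.0]
ft_force: [0.8, 0.0, -0.1]
grip_width: 0.0389
```

Call:
{"api": "drive_tool", "payload": {
  "series": [
    [0,0,0.03,0,0,0,0.45],
    [0,0,0.03,0,0,0,0.45],
    [0,0,0.02,0,0,0,0.45],
    [0,0,0.014,0,0,0,0.45],
    [0,0,0,0,0,0,0.45]
  ]
}}

```text
time: 3.1
position: [0.4532, 0.1182, 0.1057]
tool_rot: [-0.23, 0.973, 0.0, -0.001]
ft_force: [-0.2, 0.2, 0.1]
grip_width: 0.0391
```

Call:
{"api": "drive_tool", "payload": {
  "series": [
    [0,0,0,0,0,0,0],
    [0,0,0,0,0,0,0],
    [0,0,0,0,0,0,0],
    [0,0,0,0,0,0,0]
  ],
  "squeeze": 15
}}

```text
time: 3.6
position: [0.4543, 0.1182, 0.107]
tool_rot: [-0.231, 0.973, -0.0, 0.0]
ft_force: [0.2, -0.4, 0.6]
grip_width: 0.0071
```

```bash
python3 - <<'E'
from h import *
for n,r in(("top",(290,130,440,250)),("side",(240,140,430,260))):
    p,_=robot.camera(n);cv2.imwrite(f"pics/{n}1.png",cv2.resize(p[r[1]:r[3],r[0]:r[2]],None,fx=4,fy=4))
E
```

```text
(no output)
```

View pics/side1.png

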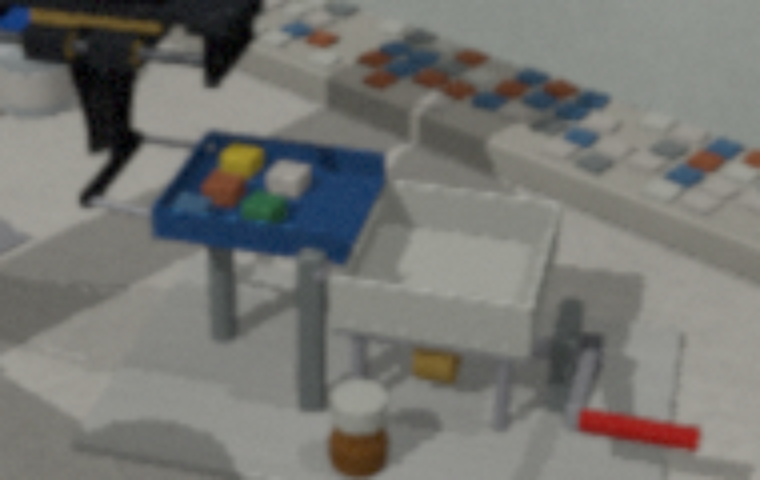

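The side view shows the fingers at the bar's middle. The opening of 7 mm is less than the bar's 12 mm, so I'm checking whether it has really been gripped.

Call:
{"api": "drive_tool", "payload": {
  "series": [
    [0,0,0,0,0,0,0],
    [0,0,0,0,0,0,0]
  ]
}}

```text
time: 3.95
position: [0.4541, 0.1182, 0.1066]
tool_rot: [-0.231, 0.973, 0.0, -0.0]
ft_force: [-0.3, -1.1, -0.2]
grip_width: 0.0003
```

View pics/top1.png

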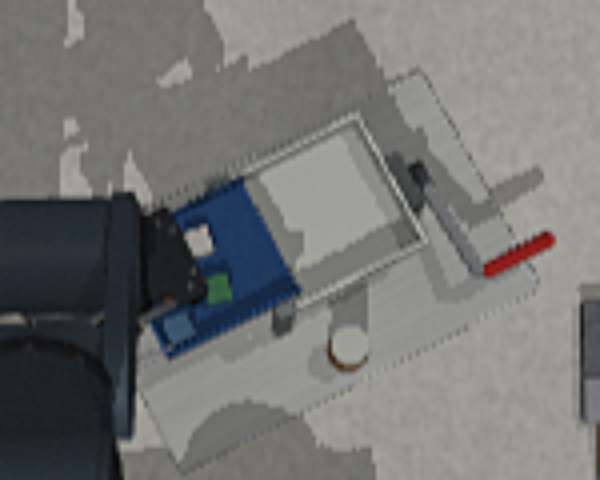

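```bash
cat >> h.py <<'E'
def proj(n,X):
    m=robot.camera_model(n);c=np.array(m["R"])@X+m["t"];return np.array([c[0]/c[2]*m["fx"]+m["cx"],c[1]/c[2]*m["fy"]+m["cy"],c[2]])
E
python3 - <<'E'
from h import *
np.set_printoptions(precision=3,suppress=True)
o=robot.get_obs();X=o["position"];print(X)
for z in(0,.019,.05):
    q=proj("side",X+[0,0,z]);print(z,q,(q[:2]-[240,140])*4)
T0,S0=np.load("pics/top0.npy"),np.load("pics/side0.npy")
p,d=robot.camera("side");S=cv2.imread("pics/side0.png")
print(blob(S,"black",(258,170,278,194))[:3])
print(d[170:194:2,258:280:2]);print(S0[170:194:2,258:280:2]);print(T0[198:226:3,302:322:2])
cv2.imwrite("pics/s2.png",cv2.resize(p[150:210,240:320],None,fx=8,fy=8,interpolation=0))
# 3D points of bar from depth
for n,img,D,roi in(("top",cv2.imread("pics/top0.png"),T0,(300,192,325,228)),("side",S,S0,(258,170,278,194))):
    m=robot.camera_model(n);x0,y0,x1,y1=roi
    ys,xs=np.where(img[y0:y1,x0:x1].max(2)<45);ys+=y0;xs+=x0;z=D[ys,xs]
    P=np.c_[(xs-m["cx"])/m["fx"]*z,(ys-m["cy"])/m["fy"]*z,z];W=(P-m["t"])@m["R"]
    W=W[abs(W[:,2]-.126)<.03];print(n,len(W),len(xs),np.median(W,0),W[:,2].min(),W[:,2].max())
E
```

```text
[0.454 0.118 0.107]
0 [267.286 188.191   0.989] [109.142 192.766]
0.019 [266.764 181.793   0.979] [107.055 167.174]
0.05 [265.89  171.078   0.963] [103.56  124.314]
(array([267.762, 181.624]), array([274.441, 173.364]), array([260.919, 189.758]))
[[1.313 1.309 0.955 0.955 0.954 0.95  0.954 0.97  1.308 1.309 1.307]
 [1.3   1.302 1.292 0.959 0.955 0.952 0.958 0.972 1.011 1.295 1.292]
 [1.285 1.285 1.286 0.959 0.956 0.954 0.964 0.977 1.006 1.011 1.008]
 [1.272 1.27  1.274 0.963 0.96  0.957 0.964 0.995 1.001 1.268 1.268]
 [1.256 1.261 1.259 1.263 0.966 0.963 0.984 0.989 1.258 1.254 1.256]
 [1.248 1.247 1.246 1.249 1.245 0.97  0.979 0.987 1.248 1.248 1.248]
 [1.235 1.239 1.235 1.233 0.963 0.971 0.974 1.234 1.234 1.233 1.235]
 [1.225 1.228 1.226 0.954 0.956 0.964 1.225 1.222 1.226 1.223 1.224]
 [1.214 1.212 0.946 0.949 0.953 1.211 1.21  1.213 1.215 1.212 1.212]
 [1.199 0.942 0.94  0.944 1.202 1.197 1.203 1.2   1.202 1.199 1.199]
 [1.19  0.944 0.942 0.939 0.936 0.938 0.939 1.187 1.19  1.187 1.191]
 [1.182 1.174 1.18  1.178 1.181 1.18  0.937 0.932 0.933 0.931 0.922]]
[[1.306 1.307 1.306 1.30
[... 873 characters left out ...]
64 1.624 1.622 1.759 1.754 1.757 1.758 1.744 1.746 0.   ]
 [1.758 1.751 1.629 1.625 1.76  1.762 1.75  1.746 1.744 1.75 ]
 [1.758 1.761 1.76  1.623 1.624 1.755 1.756 1.749 1.743 1.742]
 [1.761 1.756 1.753 1.756 1.628 1.625 1.752 1.746 1.737 1.749]
 [1.752 1.761 1.752 1.759 1.618 1.621 1.619 1.752 1.753 1.74 ]
 [1.747 1.758 1.742 1.749 1.748 1.622 1.619 1.75  1.751 1.738]
 [1.744 1.743 1.748 1.744 1.749 1.749 1.624 1.621 1.745 1.752]
 [1.738 1.751 1.745 1.752 1.749 1.75  1.746 1.616 1.614 1.614]
 [1.738 1.743 1.744 1.749 1.752 1.742 1.736 1.742 1.746 1.744]]
top 83 83 [0.451 0.12  0.131] 0.11929221879076007 0.13912693895609987
side 63 63 [0.453 0.109 0.131] 0.1273360993374773 0.133559971500619
```

View pics/s2.png

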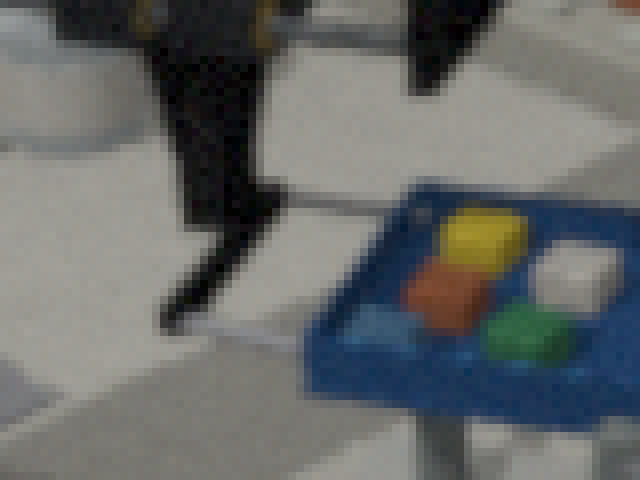

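The picture puts the fingertips at about (265,178), some 10 px (about 30 mm) above where the reported TCP projects (267,188). I'm comparing against the start image.

```bash
python3 - <<'E'
from h import *
np.set_printoptions(precision=3,suppress=True)
print(proj("side",np.array([.196,.5927,.1878])),proj("side",np.array([.196,.5927,.2178])))
S=cv2.imread("pics/side0.png");D=np.load("pics/side0.npy")
cv2.imwrite("pics/s0f.png",cv2.resize(S[50:150,40:110],None,fx=6,fy=6,interpolation=0))
m=robot.camera_model("side")
def cloud(p,D,roi,thr=45):
    x0,y0,x1,y1=roi;ys,xs=np.where((p[y0:y1,x0:x1].max(2)<thr));ys+=y0;xs+=x0;z=D[ys,xs];k=z>0
    P=np.c_[(xs-m["cx"])/m["fx"]*z,(ys-m["cy"])/m["fy"]*z,z][k];return (P-m["t"])@m["R"],np.c_[xs,ys][k]
W,uv=cloud(S,D,(55,80,95,140));i=np.argsort(W[:,2])[:12];print(np.c_[W[i],uv[i]])
p,d=robot.camera("side");W,uv=cloud(p,d,(258,150,276,184));k=W[:,2]>.134;W,uv=W[k],uv[k];i=np.argsort(W[:,2])[:14];print(np.c_[W[i],uv[i]])
print(robot.get_obs()["q"],robot.get_obs()["position"],robot.grip_depth)
E
```

```text
[ 83.325 139.736   1.064] [ 79.875 129.603   1.049]
[[  0.295   1.074   0.045  76.    134.   ]
 [  0.297   1.088   0.048  75.    132.   ]
 [  0.294   1.075   0.065  74.    129.   ]
 [  0.296   1.081   0.075  73.    126.   ]
 [  0.297   1.086   0.086  72.    123.   ]
 [  0.295   1.082   0.095  71.    121.   ]
 [  0.295   1.08    0.108  70.    118.   ]
 [  0.296   1.083   0.119  69.    115.   ]
 [  0.356   1.083   0.127  85.    109.   ]
 [  0.183   0.544   0.222  81.    134.   ]
 [  0.184   0.539   0.223  82.    134.   ]
 [  0.222   0.631   0.223  84.    122.   ]]
[[  0.45    0.11    0.141 267.    178.   ]
 [  0.468   0.112   0.142 272.    175.   ]
 [  0.462   0.109   0.142 271.    176.   ]
 [  0.449   0.106   0.143 268.    178.   ]
 [  0.447   0.115   0.143 265.    177.   ]
 [  0.445   0.117   0.144 264.    177.   ]
 [  0.456   0.105   0.144 270.    177.   ]
 [  0.452   0.109   0.144 268.    177.   ]
 [  0.448   0.112   0.144 266.    177.   ]
 [  0.449   0.102   0.145 269.    178.   ]
 [  0.449   0.11    0.145 267.    177.   ]
 [  0.457   0.107   0.145 270.    176.   ]
 [  0.452   0.105   0.146 269.    177.   ]
 [  0.462   0.109   0.146 271.    175.   ]]
[ 0.016  0.454  1.897 -0.     0.791 -2.021] [0.454 0.118 0.107] 0.0187
```

View pics/s0f.png

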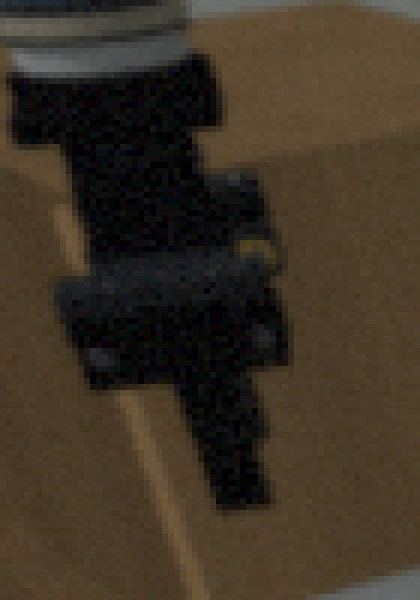

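The visible fingertips sit about 35 mm above the reported TCP both here and in the start image, with x and y agreeing. The cameras also triangulate the bar at exactly its stated height. So the jaws closed above the bar. I'll open, go about 36 mm lower and close again.

Call:
{"api": "drive_tool", "payload": {
  "series": [
    [0,0,0,0,0,0,0.45],
    [0,0,0,0,0,0,0.45],
    [0,0,0,0,0,0,0.45],
    [0,0,0,0,0,0,0.45],
    [0,0,0,0,0,0,0.45]
  ]
}}

```text
time: 4.68
position: [0.4542, 0.1182, 0.1067]
tool_rot: [-0.231, 0.973, -0.0, 0.0]
ft_force: [0.5, -0.5, -0.2]
grip_width: 0.0371
```

Call:
{"api": "drive_tool", "payload": {
  "series": [
    [0,0,0.012,0,0,0,0.45],
    [0,0,0.012,0,0,0,0.45],
    [0,0,0.012,0,0,0,0.45],
    [0,0,0,0,0,0,0.45]
  ]
}}

```text
time: 5.18
position: [0.453, 0.1182, 0.0693]
tool_rot: [-0.231, 0.973, 0.0, -0.002]
ft_force: [0.1, -0.5, 0.1]
grip_width: 0.0393
```

Call:
{"api": "drive_tool", "payload": {
  "series": [
    [0,0,0,0,0,0,0],
    [0,0,0,0,0,0,0],
    [0,0,0,0,0,0,0],
    [0,0,0,0,0,0,0],
    [0,0,0,0,0,0,0]
  ]
}}

```text
time: 5.8
position: [0.4544, 0.1181, 0.0709]
tool_rot: [-0.231, 0.973, -0.0, 0.0]
ft_force: [0.8, -0.5, 1.2]
grip_width: 0.0115
```

Call:
{"api": "drive_tool", "payload": {
  "series": [
    [0,0,0,0,0,0,0]
  ]
}}

```text
time: 5.92
position: [0.4544, 0.1181, 0.0709]
tool_rot: [-0.231, 0.973, -0.0, 0.0]
ft_force: [-0.2, -1.0, 2.0]
grip_width: 0.0111
```

```bash
python3 - <<'E'
from h import *
p,_=robot.camera("side");cv2.imwrite("pics/s3.png",cv2.resize(p[150:270,240:430],None,fx=4,fy=4,interpolation=0))
E
```

```text
(no output)
```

View pics/s3.png

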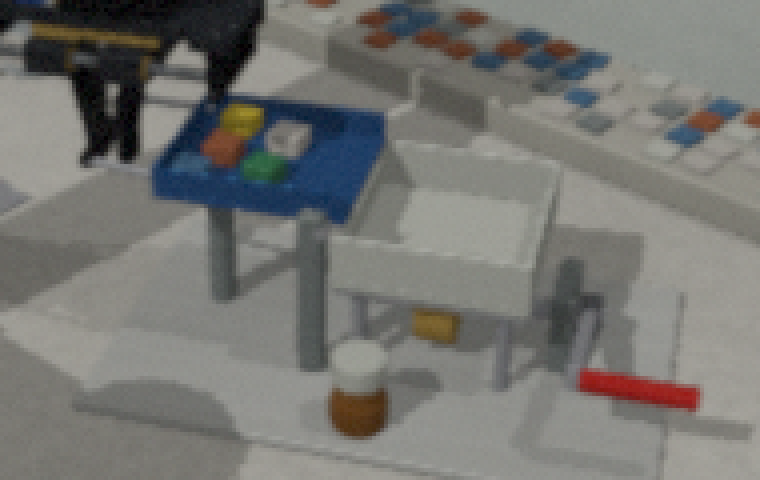

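Gripped: opening 11 mm, with a finger on each side of the bar. Now the lift along the arc, in tool axes y = lift y and z = down.

Call:
{"api": "drive_tool", "payload": {
  "series": [
    [0,-0.0015,-0.0108,0,0,0,0],
    [0,-0.002,-0.0107,0,0,0,0],
    [0,-0.003,-0.0106,0,0,0,0],
    [0,-0.0034,-0.0103,0,0,0,0]
  ]
}}

```text
time: 6.48
position: [0.459, 0.1088, 0.1139]
tool_rot: [-0.231, 0.973, -0.0, 0.0]
ft_force: [2.6, -1.6, -3.3]
grip_width: 0.0106
```

Call:
{"api": "drive_tool", "payload": {
  "series": [
    [0,-0.0043,-0.01,0,0,0,0],
    [0,-0.005,-0.0098,0,0,0,0],
    [0,-0.0057,-0.0094,0,0,0,0],
    [0,-0.0062,-0.0089,0,0,0,0]
  ]
}}

```text
time: 6.98
position: [0.4684, 0.0897, 0.1516]
tool_rot: [-0.231, 0.973, -0.0, -0.0]
ft_force: [2.5, -3.7, -5.9]
grip_width: 0.011
```

```bash
python3 - <<'E'
from h import *
print(robot.get_obs()["position"],robot.get_obs()["ft_force"],robot.get_obs()["grip_width"])
p,_=robot.camera("side");cv2.imwrite("pics/s4.png",cv2.resize(p[120:270,240:430],None,fx=4,fy=4,interpolation=0))
E
```

```text
[0.46838395 0.08969702 0.15158075] [ 2.52763541 -3.66458732 -5.88805329] 0.010960404630826502
```

View pics/s4.png

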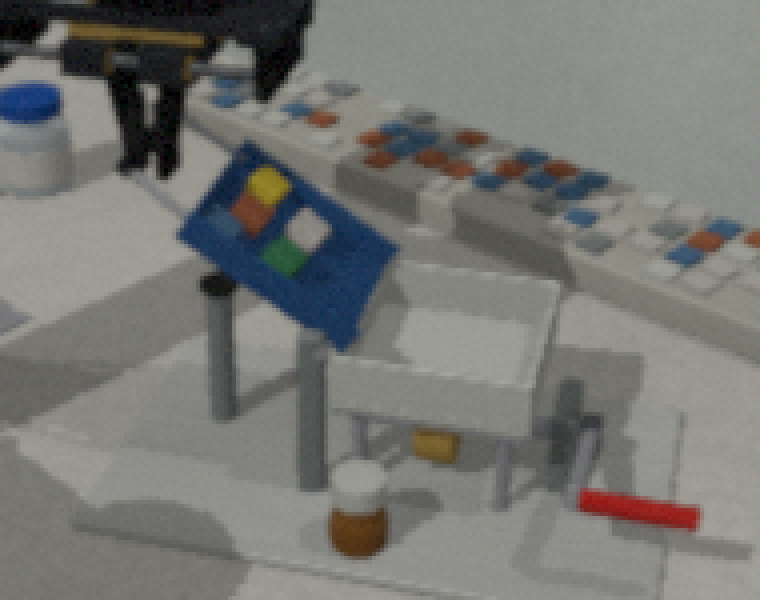

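The tray is tipping cleanly, at about 32°, with the pieces still on it. Continuing slowly to about 50°, then a pause.

Call:
{"api": "drive_tool", "payload": {
  "series": [
    [0,-0.0034,-0.0043,0,0,0,0],
    [0,-0.0035,-0.0042,0,0,0,0],
    [0,-0.0037,-0.004,0,0,0,0],
    [0,-0.0038,-0.0039,0,0,0,0],
    [0,-0.0039,-0.0038,0,0,0,0]
  ]
}}

```text
time: 7.65
position: [0.4764, 0.0737, 0.1712]
tool_rot: [-0.231, 0.973, -0.0, -0.0]
ft_force: [3.4, -4.7, -8.5]
grip_width: 0.0113
```

Call:
{"api": "drive_tool", "payload": {
  "series": [
    [0,-0.0041,-0.0037,0,0,0,0],
    [0,-0.0042,-0.0035,0,0,0,0],
    [0,-0.0043,-0.0034,0,0,0,0],
    [0,-0.0044,-0.0032,0,0,0,0],
    [0,0,0,0,0,0,0]
  ]
}}

```text
time: 8.28
position: [0.4838, 0.0586, 0.1849]
tool_rot: [-0.231, 0.973, 0.0, -0.0]
ft_force: [3.1, -4.3, -8.7]
grip_width: 0.0109
```

Call:
{"api": "drive_tool", "payload": {
  "series": [
    [0,0,0,0,0,0,0],
    [0,0,0,0,0,0,0],
    [0,0,0,0,0,0,0],
    [0,0,0,0,0,0,0],
    [0,0,0,0,0,0,0]
  ]
}}

```text
time: 8.9
position: [0.4837, 0.0588, 0.1848]
tool_rot: [-0.231, 0.973, -0.0, -0.0]
ft_force: [3.3, -3.9, -8.7]
grip_width: 0.0107
```

```bash
python3 - <<'E'
from h import *
p,_=robot.camera("side");t,_=robot.camera("top")
cv2.imwrite("pics/s5.png",np.hstack([cv2.resize(p[120:260,250:400],None,fx=3,fy=3),cv2.resize(t[140:240,310:420],(330,420))]))
E
```

```text
(no output)
```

View pics/s5.png

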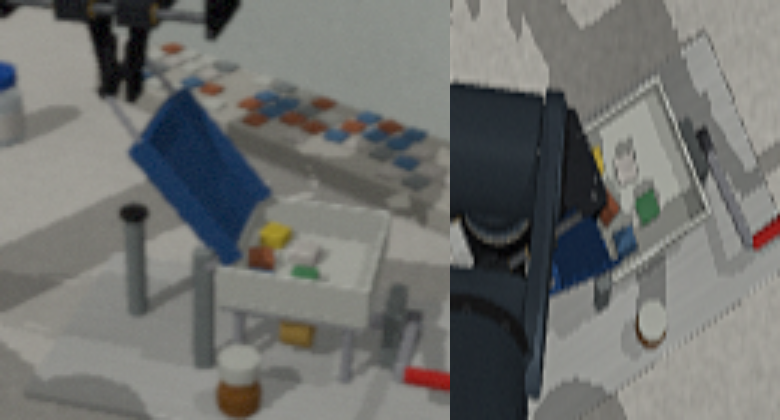

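All five pieces are off the tray and in the dish: yellow, white, red and green in the side view, and blue in the top view near (625,238). Lowering along the same arc.

Call:
{"api": "drive_tool", "payload": {
  "series": [
    [0,0.0044,0.0032,0,0,0,0],
    [0,0.0043,0.0034,0,0,0,0],
    [0,0.0042,0.0035,0,0,0,0],
    [0,0.0041,0.0037,0,0,0,0],
    [0,0.0039,0.0038,0,0,0,0]
  ]
}}

```text
time: 9.62
position: [0.4742, 0.0775, 0.1676]
tool_rot: [-0.231, 0.973, -0.0, -0.0]
ft_force: [2.3, -4.7, -3.9]
grip_width: 0.011
```

Call:
{"api": "drive_tool", "payload": {
  "series": [
    [0,0.0038,0.0039,0,0,0,0],
    [0,0.0037,0.004,0,0,0,0],
    [0,0.0035,0.0042,0,0,0,0],
    [0,0.0034,0.0043,0,0,0,0],
    [0,0.0062,0.0089,0,0,0,0]
  ]
}}

```text
time: 10.25
position: [0.4647, 0.0966, 0.1421]
tool_rot: [-0.23, 0.973, 0.0, -0.0]
ft_force: [-1.2, -1.3, -0.8]
grip_width: 0.0113
```

Call:
{"api": "drive_tool", "payload": {
  "series": [
    [0,0.0057,0.0094,0,0,0,0],
    [0,0.005,0.0098,0,0,0,0],
    [0,0.0043,0.01,0,0,0,0],
    [0,0.0034,0.0103,0,0,0,0],
    [0,0.003,0.0106,0,0,0,0]
  ]
}}

```text
time: 10.88
position: [0.4556, 0.1152, 0.0914]
tool_rot: [-0.231, 0.973, -0.0, -0.0]
ft_force: [-1.7, -2.1, -0.2]
grip_width: 0.0115
```

Call:
{"api": "drive_tool", "payload": {
  "series": [
    [0,0.002,0.0107,0,0,0,0],
    [0,0.0011,0.007,0,0,0,0],
    [0,0.0004,0.0038,0,0,0,0],
    [0,0,0,0,0,0,0],
    [0,0,0,0,0,0,0]
  ]
}}

```text
time: 11.5
position: [0.4542, 0.118, 0.0707]
tool_rot: [-0.231, 0.973, -0.0, 0.0]
ft_force: [-0.3, -3.5, -1.5]
grip_width: 0.0113
```

```bash
python3 - <<'E'
from h import *
np.set_printoptions(precision=4,suppress=True)
print({k:robot.get_obs()[k] for k in("time","position","ft_force","grip_width","q")})
p,_=robot.camera("side");S=cv2.imread("pics/side0.png")
print([blob(x,"blue",(276,172,340,206))[1:] for x in(S,p)],blob(p,"red",(380,238,420,256))[:3])
E
```

```text
{'time': 11.5, 'position': array([0.4542, 0.118 , 0.0707]), 'ft_force': array([-0.2509, -3.4665, -1.4953]), 'grip_width': 0.011279997910688275, 'q': array([ 0.0156,  0.5214,  1.9255, -0.0003,  0.6945, -2.0206])}
[(array([278.0616, 192.7851]), array([335.6484, 188.2699]), (55.5748405456543, 27.88654136657715), 897), (array([277.7903, 190.2038]), array([335.3798, 187.6856]), (55.44267654418945, 27.688295364379883), 1290)] (array([399.2432, 247.0405]), array([384.7368, 244.5166]), array([413.7314, 249.5477]))
```

Tray is level again, with the blue outline back in its old place and the lever unmoved. Releasing, rising, then over to the lever.

Call:
{"api": "drive_tool", "payload": {
  "series": [
    [0,0,0,0,0,0,0.4],
    [0,0,0,0,0,0,0.4],
    [0,0,0,0,0,0,0.4],
    [0,0,0,0,0,0,0.4],
    [0,0,0,0,0,0,0.4]
  ]
}}

```text
time: 12.18
position: [0.4542, 0.1183, 0.0707]
tool_rot: [-0.231, 0.973, 0.0, 0.0]
ft_force: [0.0, 0.5, 0.1]
grip_width: 0.0344
```

Call:
{"api": "drive_tool", "payload": {
  "series": [
    [0,0,-0.02,0,0,0,0.4],
    [0,0,-0.03,0,0,0,0.4],
    [0,0,-0.03,0,0,0,0.5],
    [0,0,-0.03,0,0,0,0.6],
    [0,0,-0.02,0,0,0,0.6]
  ]
}}

```text
time: 12.8
position: [0.4545, 0.1183, 0.2021]
tool_rot: [-0.231, 0.973, -0.0, 0.001]
ft_force: [-0.0, -0.4, -0.0]
grip_width: 0.0499
```

Call:
{"api": "drive_tool", "payload": {
  "series": [
    [0.0098,-0.035,0,0,0,0,0.6],
    [0.0098,-0.035,0,0,0,0,0.6],
    [0.0098,-0.035,0,0,0,0,0.6],
    [0.0098,-0.035,0,0,0,0,0.6],
    [0.0098,-0.035,0,0,0,0,0.6]
  ]
}}

```text
time: 13.42
position: [0.4889, -0.0612, 0.2006]
tool_rot: [-0.231, 0.973, 0.0, 0.0]
ft_force: [0.7, 0.4, 1.0]
grip_width: 0.0524
```

Call:
{"api": "drive_tool", "payload": {
  "series": [
    [0.0098,-0.035,0,0,0,0,0.6],
    [0.0098,-0.035,0,0,0,0,0.6],
    [0.0098,-0.035,0,0,0,0,0.6],
    [0.0098,-0.035,0,0,0,0,0.6],
    [0.0098,-0.035,0,0,0,0,0.6]
  ]
}}

```text
time: 14.05
position: [0.5237, -0.2395, 0.2004]
tool_rot: [-0.231, 0.973, 0.0, -0.0]
ft_force: [0.0, 0.1, 0.4]
grip_width: 0.0523
```

Call:
{"api": "drive_tool", "payload": {
  "series": [
    [0,0,0,0,0,9,0.6],
    [0,0,0,0,0,9,0.6],
    [0,0,0,0,0,9,0.6],
    [0,0,0,0,0,9,0.6],
    [0,0,0,0,0,9,0.6]
  ]
}}

```text
time: 14.68
position: [0.5235, -0.2384, 0.2004]
tool_rot: [0.162, 0.987, 0.0, -0.0]
ft_force: [-0.0, -0.5, 0.4]
grip_width: 0.0522
```

Call:
{"api": "drive_tool", "payload": {
  "series": [
    [0,0,0,0,0,9,0.6],
    [0,0,0,0,0,9,0.6],
    [0,0,0,0,0,9,0.6],
    [0,0,0,0,0,9,0.6],
    [0,0,0,0,0,9,0.6]
  ]
}}

```text
time: 15.3
position: [0.5235, -0.2383, 0.2004]
tool_rot: [0.527, 0.85, 0.0, -0.0]
ft_force: [-0.4, -0.1, -0.4]
grip_width: 0.052
```

Call:
{"api": "drive_tool", "payload": {
  "series": [
    [0,0,0,0,0,0,0.6],
    [0,0,0,0,0,0,0.6]
  ]
}}

```text
time: 15.55
position: [0.5236, -0.2385, 0.2005]
tool_rot: [0.524, 0.852, -0.0, -0.0]
ft_force: [-0.0, 0.1, -0.6]
grip_width: 0.0526
```

```bash
python3 - <<'E'
from h import *
np.set_printoptions(precision=4,suppress=True)
p,_=robot.camera("side");t,_=robot.camera("top")
print(robot.get_obs()["q"],robot.get_obs()["tool_rot"],proj("side",robot.get_obs()["position"]))
print(blob(p,"red",(380,238,420,256))[:3])
S=cv2.imread("pics/side0.png")
T=cv2.imread("pics/top0.png")
print("tray px",[blob(x,"black",(258,170,278,194))[:3] for x in(S,p)])
cv2.imwrite("pics/s6.png",np.hstack([cv2.resize(p[150:260,250:430],(540,330)),cv2.resize(t[130:240,300:385],(255,330))]))
E
```

```text
[-0.6215  0.4468  1.5461  0.      1.149  -1.0885] [ 0.5243  0.8515  0.     -0.0001] [405.257  194.9997   0.7745]
(array([399.2432, 247.0405]), array([384.7312, 244.5791]), array([413.7417, 249.5175]))
tray px [(array([267.7624, 181.6238]), array([274.4415, 173.3641]), array([260.9192, 189.7582])), (array([267.439 , 181.9512]), array([274.003 , 174.0025]), array([260.8687, 189.8915]))]
```

View pics/s6.png

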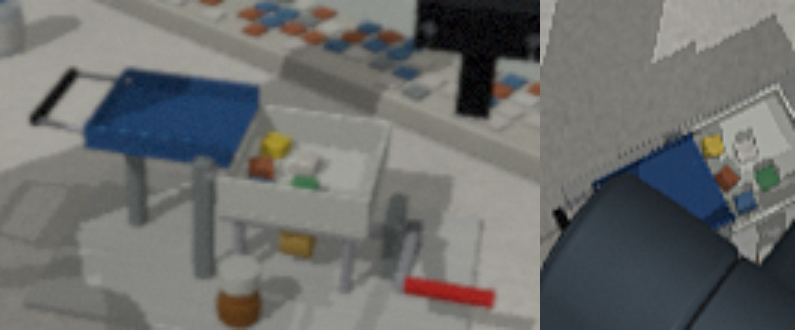

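The tray is empty and level, the dish holds all five pieces and the lever is at rest. Descending onto the red grip with the same height correction, then closing.

Call:
{"api": "drive_tool", "payload": {
  "series": [
    [0,0,0.045,0,0,0,0.6],
    [0,0,0.045,0,0,0,0.6],
    [0,0,0.04,0,0,0,0.6],
    [0,0,0.03,0,0,0,0.6],
    [0,0,0.015,0,0,0,0.6]
  ]
}}

```text
time: 16.27
position: [0.5229, -0.238, 0.024]
tool_rot: [0.525, 0.851, 0.0, -0.001]
ft_force: [0.0, 0.5, 0.5]
grip_width: 0.0522
```

Call:
{"api": "drive_tool", "payload": {
  "series": [
    [0,0,0.01,0,0,0,0.6],
    [0,0,0,0,0,0,0.6]
  ]
}}

```text
time: 16.52
position: [0.5239, -0.2386, 0.0157]
tool_rot: [0.525, 0.851, -0.0, 0.0]
ft_force: [-0.3, 0.1, -1.6]
grip_width: 0.0523
```

Call:
{"api": "drive_tool", "payload": {
  "series": [
    [0,0,0,0,0,0,0],
    [0,0,0,0,0,0,0],
    [0,0,0,0,0,0,0],
    [0,0,0,0,0,0,0],
    [0,0,0,0,0,0,0]
  ],
  "squeeze": 20
}}

```text
time: 17.15
position: [0.5235, -0.2387, 0.0158]
tool_rot: [0.525, 0.851, -0.0, -0.0]
ft_force: [-0.7, -0.1, 0.1]
grip_width: 0.0132
```

Call:
{"api": "drive_tool", "payload": {
  "series": [
    [0,0,0,0,0,0,0],
    [0,0,0,0,0,0,0],
    [0,0,0,0,0,0,0]
  ]
}}

```text
time: 17.52
position: [0.5235, -0.2386, 0.0157]
tool_rot: [0.525, 0.851, -0.0, -0.0]
ft_force: [-1.5, -0.8, 2.4]
grip_width: 0.0131
```

Gripped: opening 13 mm on the 14 mm pin. Swinging the lever along its arc, in tool axes y = lift x and z = down.

Call:
{"api": "drive_tool", "payload": {
  "series": [
    [0,0.002,-0.0065,0,0,0,0],
    [0,0.0025,-0.0063,0,0,0,0],
    [0,0.0029,-0.0062,0,0,0,0],
    [0,0.0032,-0.006,0,0,0,0]
  ]
}}

```text
time: 18.02
position: [0.5322, -0.2342, 0.0409]
tool_rot: [0.525, 0.851, -0.001, -0.001]
ft_force: [-4.2, -4.8, -1.7]
grip_width: 0.0134
```

Call:
{"api": "drive_tool", "payload": {
  "series": [
    [0,0.0037,-0.0058,0,0,0,0],
    [0,0.004,-0.0055,0,0,0,0],
    [0,0.0044,-0.0053,0,0,0,0],
    [0,0.0046,-0.0049,0,0,0,0]
  ]
}}

```text
time: 18.52
position: [0.5456, -0.2273, 0.0629]
tool_rot: [0.524, 0.852, -0.002, -0.002]
ft_force: [-7.7, -7.1, 1.9]
grip_width: 0.013
```

Call:
{"api": "drive_tool", "payload": {
  "series": [
    [0,0.005,-0.0046,0,0,0,0],
    [0,0.0053,-0.0044,0,0,0,0],
    [0,0.0056,-0.0039,0,0,0,0],
    [0,0.0058,-0.0036,0,0,0,0]
  ]
}}

```text
time: 19.02
position: [0.5634, -0.2182, 0.0809]
tool_rot: [0.524, 0.852, -0.003, -0.003]
ft_force: [-13.1, -6.4, 12.9]
grip_width: 0.0131
```

Call:
{"api": "drive_tool", "payload": {
  "series": [
    [0,0.006,-0.0032,0,0,0,0],
    [0,0.0063,-0.0028,0,0,0,0],
    [0,0.0064,-0.0024,0,0,0,0],
    [0,0.0065,-0.002,0,0,0,0]
  ]
}}

```text
time: 19.52
position: [0.5882, -0.2057, 0.0915]
tool_rot: [0.524, 0.851, -0.001, -0.001]
ft_force: [-6.6, -2.6, 8.3]
grip_width: 0.0136
```

Call:
{"api": "drive_tool", "payload": {
  "series": [
    [0,0.0067,-0.0015,0,0,0,0],
    [0,0.0067,-0.0011,0,0,0,0],
    [0,0.0068,-0.0006,0,0,0,0],
    [0,0.0068,-0.0003,0,0,0,0],
    [0,0,0,0,0,0,0]
  ]
}}

```text
time: 20.15
position: [0.6143, -0.1925, 0.0939]
tool_rot: [0.525, 0.851, 0.0, 0.0]
ft_force: [-4.2, -1.1, 7.3]
grip_width: 0.0129
```

Call:
{"api": "drive_tool", "payload": {
  "series": [
    [0,0,0,0,0,0,0],
    [0,0,0,0,0,0,0],
    [0,0,0,0,0,0,0],
    [0,0,0,0,0,0,0]
  ]
}}

```text
time: 20.65
position: [0.6141, -0.1927, 0.0939]
tool_rot: [0.525, 0.851, 0.0, -0.0]
ft_force: [-4.1, -0.4, 6.3]
grip_width: 0.0134
```

```bash
python3 - <<'E'
from h import *
np.set_printoptions(precision=4,suppress=True)
o=robot.get_obs();print(o["position"],o["ft_force"],o["grip_width"],np.abs(o["joint_velocities"]).max())
p,_=robot.camera("side");t,_=robot.camera("top");b=blob(p,"red",(360,150,470,256))
print(b,[ray("side",x,.143) for x in b[:3]])
S=cv2.imread("pics/side0.png");print("bar",[blob(x,"black",(258,170,278,194))[:3] for x in(S,p)])
cv2.imwrite("pics/s7.png",np.hstack([cv2.resize(p[140:270,250:430],(540,390)),cv2.resize(t[130:230,330:400],(250,390))]))
E
```

```text
[ 0.6141 -0.1927  0.0939] [-4.067  -0.3943  6.339 ] 0.013389724848536785 0.0014186915528409825
(array([397.5541, 193.1757]), array([392.9439, 192.3019]), array([402.1822, 194.0201]), (9.370742797851562, 4.438772678375244), 43) [array([ 0.6057, -0.1748,  0.143 ]), array([ 0.6018, -0.1646,  0.143 ]), array([ 0.6097, -0.1848,  0.143 ])]
bar [(array([267.7624, 181.6238]), array([274.4415, 173.3641]), array([260.9192, 189.7582])), (array([267.439 , 181.9512]), array([274.003 , 174.0025]), array([260.8687, 189.8915]))]
```

View pics/s7.png

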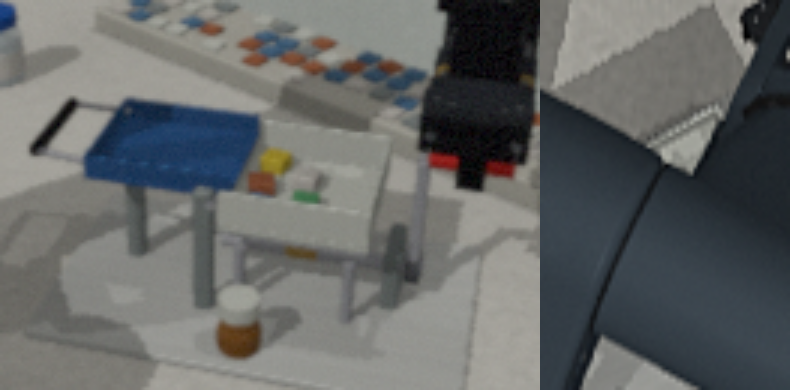

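The lever stands upright and the dish is raised with the pieces in it. From the red pin I get x ≈ +5 mm in the lift frame, so the angle is about 1.35 rad. The arm is still, the pin is gripped and the tray bar is at its rest pixel. Handing in.

```bash
python3 -c "
from rig import robot
print(robot.hand_in())"
```

```text
the job is handed in; nothing more can be done
None
```

I tipped all five pieces into the dish, lowered the tray level, and swung the lever upright. I handed in with the fingers still holding it, at about 20.7 s of the 54 s. No verdict was reported.

**Last checks**
- **Pieces:** after the tray came down, the top view showed all five in the dish. In the last side view only yellow, red, white and green are visible. Blue is hidden behind the dish wall, and the arm blocks the top view.
- **Tray:** the black bar was within 0.7 px of where it started.
- **Lever:** I measured about 1.35 rad from the red pin, against a target of 1.30. The opening was 13 mm on the 14 mm pin, and the arm was still.
- **Bystanders:** the pot was where it started. I did not measure the others separately, but nothing was touched on the way.

**Disagreements**
- **Tool height:** the visible fingertips sit about 35 mm above the reported TCP. My first grasp therefore closed on air above the bar. I corrected for this height and the second grasp held.
- **Holding force:** about 7.5 N remains on the wrist at the end, more than the spring's 2.4 N. This is probably because the path I drove was slightly off the lever's arc.

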